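# Stack a lens and spacer in an optics barrel and lock the retaining ring

### The job

Assemble the optics barrel that is fixed on the bench: first put the glass lens flat in the bottom, then the thick spacer (not the thin one) flat on top of it, letting go of each. Then set the retaining ring on the spacer with its two lugs down in the barrel's two slots, and turn it clockwise, seen from above, until it stops, so that it presses the stack down and stays locked. Let go, and leave the thin spacer and everything else on the bench where it stands.

Things in the scene. Friction and masses are not known exactly. Their poses are not given: they have to be found in the camera images.
- barrel: Fixed bare metal barrel, 100 mm outside diameter, 82 mm high, on a 140 x 140 x 10 mm dark plate. Origin on its axis at bench level, z up. Bore 68 mm. Two opposite slots, centred on its +x and -x, cut the wall right through from rim to plate (38 mm wide at the bore, 56 mm outside): room for fingers holding a part across its rim, and for the ring's lugs. Half a turn changes nothing.
- barrel_rim (a point): Point on the axis at rim height, 82 mm up. Between the slots the wall has inward lips (70 mm between them). Turned clockwise from above (negative about z), the ring's lugs slide under them: their undersides fall from 76 mm up at the slot to 68 mm, then run level. Lugs meet the ramp at 0.3 rad, ring fully down at 1.0 rad, solid stop at 1.4 rad. Anticlockwise is blocked by a solid wall.
- barrel_floor (a point): Point on the barrel's axis, at the top of the unloaded sprung floor disc on which the lens lies: 18 mm above the bench.
- seat (a joint): How far the sprung floor disc (64 mm in diameter) is pushed down, m: 0 when free, up to 0.008. It starts to move at 5 N (the parts' own weight barely moves it) and takes 1 N more per mm. About 0.004 with both parts in and the ring turned home.
- lens_mid (a point): Centre (half-way up) of the loose lens: a solid disc 62 mm in diameter and 22 mm high, dark steel mount with a pale glass face on top, the bottom edge bevelled by 3 mm. About 150 g. Lies flat; z up. In place its centre is 29 mm above the bench.
- spacer_mid (a point): Centre (half-way up) of the loose thick spacer: bare metal ring 62 mm in outside and 44 mm in inside diameter, 24 mm high, bottom edge bevelled by 3 mm. About 80 g. Lies flat; z up. In place on the lens its centre is 52 mm above the bench.
- thin_mid (a point): Centre of the thin spacer, not used here: bare metal ring 62 mm in outside diameter, only 12 mm high.
- ring_mid (a point): Centre, 29 mm above its underside, of the loose retaining ring: bare metal, 58 mm in diameter, 8 mm thick, 160 g; two lugs 20 mm wide, equally thick, reach 42 mm from its axis along +x and -x; a grip bar stands across it along x: 56 long, 16 thick (y), from 8 to 58 mm up. z up. Half a turn changes nothing. Underside 64 mm above the bench when set on the stack, 60 mm once turned home.
- jar_mid (a point): Centre of a bystander: small amber jar, 44 mm in diameter, 70 mm high.
- beaker_mid (a point): Centre of a bystander: open clear beaker, 68 mm in diameter, 85 mm high.
- driver_grip (a point): Grip of a bystander: screwdriver lying on the bench.
- spanner_grip (a point): Grip of a bystander: spanner lying on the bench.
There are look-alikes about, which are no part of the job. What is shaped like the part that bears lens_mid but brown is not meant.

How it is judged (in metres and radians):
On the way, in this order (a step that is already met when the one before it is completed fails the run):
1. the lens lies flat on the barrel's floor, let go (horizontal distance between lens_mid and barrel below 0.006 m and z of lens_mid in the frame of barrel between 0.019 and 0.033 m and angle between lens_mid's own z axis and vertical below 0.12 rad and contact force between lens and the fingers below 0.2 N), for 0.2 s.
2. the thick spacer lies flat on the lens in the barrel, let go (horizontal distance between each of lens_mid, spacer_mid and barrel below 0.006 m and z of lens_mid in the frame of barrel between 0.019 and 0.033 m and angle between each of lens_mid, spacer_mid's own z axis and vertical below 0.12 rad and z of spacer_mid in the frame of barrel between 0.042 and 0.0565 m and contact force between spacer and the fingers below 0.2 N), for 0.2 s.
At the end, for the whole second after the job is handed in: In the barrel: lens (centre 19 to 33 mm up), thick spacer (42 to 56.5 mm), ring (85 to 92.5 mm), each within 6 mm of its axis, 0.12 rad of flat, at rest; ring's lugs 1.05 rad or more from the slots, sprung floor down by over 2.2 mm (horizontal distance between each of lens_mid, spacer_mid, ring_mid and barrel below 0.006 m and z of lens_mid in the frame of barrel between 0.019 and 0.033 m and angle between each of lens_mid, spacer_mid, ring_mid's own z axis and vertical below 0.12 rad and z of spacer_mid in the frame of barrel between 0.042 and 0.0565 m and z of ring_mid in the frame of barrel between 0.085 and 0.0925 m and angle between the x axis of ring_mid and the x axis of barrel, either way round above 1.05 rad and value of joint seat above 0.0022 m and linear speed of each of lens, spacer, ring below 0.02 m/s); the robot touches nothing.
It fails at once if a bystander or the thin spacer is shifted by more than 40 mm (distance of any of thin_mid, jar_mid, beaker_mid, driver_grip, spanner_grip from where it was at the start of the episode above 0.04 m).
It also fails if it takes over 72 s, if anything falls off the work surface, if the arm or the gripper's body presses on something with over 40 N, if the wrist force passes 120 N, or if a joint passes its speed limit or range.

### The arm

A 6-joint arm with a two-finger parallel gripper is mounted at the origin on the work surface. World frame = base frame: x ahead of the robot, y to its left, z up, the work surface at z = 0. Lengths are in mm, angles in degrees, forces in N, time in s.
With the tool pointing down it reaches from about 350 to 850 mm from the base axis. Payload 8.1 kg.
Tool frame: the origin (TCP) lies between the finger pads; the fingertips stand ahead of it and the grasp point (between the pads) lies 2 mm behind it (nose_length is the z of the fingertips in the tool frame, in mm); z points along the fingers, y is the direction in which the jaws open and shut (so a half turn about z gives the same grasp; the last joint's range is limited). The gripper opens to 85 mm and grips with 20 to 120 N. Pads are 22 mm wide; open, the fingers measure 114 mm over their backs; the gripper's body (76 mm by 85 mm) begins 54 mm behind the grasp point. The pads swing forward as they close: fully open they stand 13 mm farther back than shut.
Start: joints at [-77.028, 7.471, 85.268, -0, 87.261, -4.893], TCP at [184.084, -571.068, 248.292] pointing down, gripper open.
Joint ranges: [-169.43, 169.43], [-51.17, 129.36], [1.28, 143.12], [-76.62, 256.62], [0, 156.53], [-152.29, 152.29]. Speed limits (degrees/s): [136.94, 136.94, 159.86, 180, 180, 180].

### API

Orientations are given as [roll, pitch, yaw] about the fixed x, y, z axes, in that order (R = Rz(yaw) Ry(pitch) Rx(roll)).
In Python, from bench import * gives the robot as it stands.
- The arm moves only by the tool jog_arm, never from a script. Its argument "plan" is a list of rows, each a list of 3 entries, a list of its own where there are three numbers: the turn, a rotation vector about the tool's x, y, z in degrees, then the shift along the tool's x, y, z in m, then the gripper's target within -1 to 1 (fully open at 1, half-way at 0, shut at -1). A call has 1 to 12 rows; each row is the pose to reach, as a shift and turn from the pose commanded when the call began, along the tool's axes at that moment; what a row does not reach only later rows make up. A row lasts 1/8 s, in which the tool goes at most 62.5 mm and 10.7 degrees, less where a joint would pass 70% of its speed; a pose out of reach is approached as far as the arm can. A call with a gripper value outside its range is refused whole. The fingers move at their own pace and stop on an object; "force" is the grip in N (left out, the last holds). Time passes only in rows, so rows that repeat a pose let the fingers close. It gives the time, the measured TCP pose, the force and the opening at its end, in the units of the state.
- sense(): the state, without advancing time (a new reading comes with each control period).
- snapshot(name): name is "side" or "top" or "wrist"; returns (picture, depth): 400x640x3 uint8, blue, green, red; 400x640 float32, mm along the optical axis (not along the pixel's ray), 0 where there is no reading.
- camera_info(name): a dict with "fov_y" (degrees; the focal length in pixels is half the picture's height over the tangent of half this angle, whatever the lens; pixels are square), "cx", "cy" (the principal point, pixels), "origin" and "orientation" of the camera in the world. Camera axes: x right, y down, z forward; pixel columns grow to the right and rows downward; lengths in mm; the calibration is good to about 2 mm. A picture is of the moment at which its call begins: read the wrist's pose just before it. camera_info takes no time and is no camera call; for the wrist camera it gives the pose at the moment of the call.
- hand_in(): hands the job in, once; it reports no verdict.
The state is a dict: "time": time; "joint_pos": joint angles; "qd": joint speeds; "joint_efforts": joint torques, N m; "tool_pos": TCP position; "tcp_rot": TCP orientation; "ft_force": force on the tool from outside, world axes, zero at the start; "wrist_torque": the same for the moment, N m; "finger_gap": finger opening in mm.
Only numpy, scipy, OpenCV 4.12 (cv2) and the standard library are available. Lean on these libraries where they do the work, as an engineer would, in place of code of your own. Each camera call takes 0.05 s, during which the arm holds its last target.

## Working session

There is one attempt and no reset: what is moved stays moved. The work goes in short steps, Python scripts to look and compute and a tool call to move; the robot and the scene stay as the last step left them, time stands still between calls to the robot, and variables do not carry over. Pictures are saved under pics/ and viewed, and the job is handed in when it is done.

Besides the shell and the picture viewer there is one more tool, called after "Call:" as name(argument=value, ...) on one line, values as JSON. jog_arm: Moves the arm, as the interface text tells. Its arguments: {"type":"object","properties":{"plan":{"type":"array","items":{"type":"array"}},"force":{"type":"number"}},"required":["plan"]}

```bash
ls; mkdir -p pics; python3 - <<'E'
from bench import *
import cv2
print(sense())
for n in ("side","top","wrist"):
    print(n,camera_info(n))
    p,d=snapshot(n); cv2.imwrite(f"pics/{n}0.png",p)
    import numpy as np; np.save(f"pics/{n}0.npy",d)
E
```

```text
pics
{'time': 0.0, 'joint_pos': array([-7.70296259e+01,  7.51537084e+00,  8.53290491e+01,  1.36712358e-04,
        8.72586949e+01, -4.89388077e+00]), 'qd': array([ 0.08630762,  0.03789692,  0.00148008, -0.07201302, -0.01616465,
       -0.01656719]), 'joint_efforts': array([ 2.23860967e-03, -5.69397104e+01, -5.00547373e+01,  1.38757755e-04,
        1.47370639e-02,  3.42044098e-05]), 'tool_pos': array([ 183.95924548, -570.57928001,  247.24383804]), 'tcp_rot': array([-1.79897273e+02, -8.93282344e-03,  1.78642402e+01]), 'ft_force': array([-0.30391698, -0.28867216,  0.37179228]), 'wrist_torque': array([ 0.03440134, -0.01360472,  0.00954399]), 'finger_gap': 85.63390315424795}
side {'fov_y': 57.82451595050212, 'cx': 314.73017834839163, 'cy': 194.28322634275003, 'origin': array([ 438.60631123, -705.81150169,  714.29111925]), 'orientation': array([-1.32583085e+02, -1.03548038e-01, -8.95022045e+00])}
top {'fov_y': 50.255782141046815, 'cx': 322.0853892632964, 'cy': 198.44642549959298, 'origin': array([ 353.3341768 ,  -14.04444083, 1096.05699652]), 'orientation': array([-169.87327654,    0.52135758,  -89.3292339 ])}
wrist {'fov_y': 66.64177996247024, 'cx': 320.71892075432123, 'cy': 201.18701422941297, 'origin': array([ 263.40177472, -544.29462378,  371.75715156]), 'orientation': array([ 1.61310200e+02,  3.10048057e-02, -7.21148410e+01])}
```

View pics/side0.png

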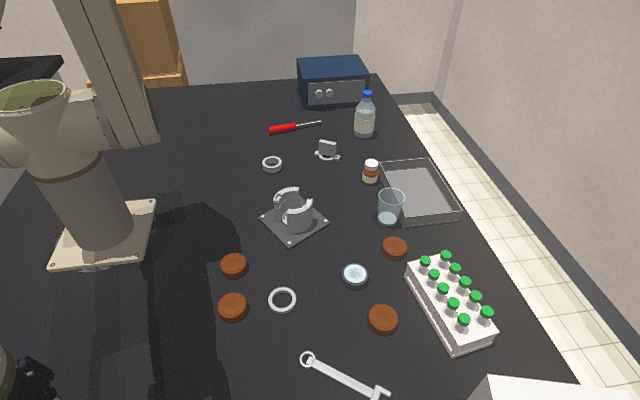

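View pics/top0.png

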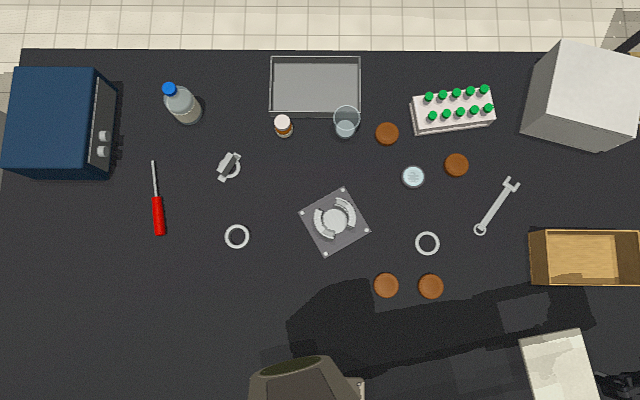

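View pics/wrist0.png

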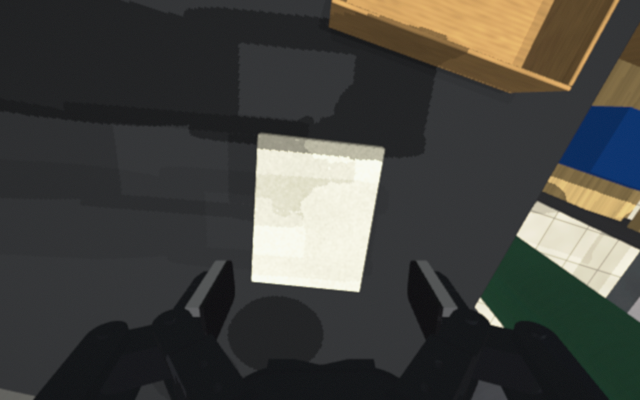

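Candidates:
- Lens: pale disc, top (413,176). The brown discs at (387,133), (456,164), (386,285) and (431,286) are look-alikes.
- Spacers: rings at top (237,236) and (427,243). Heights will decide which is thick.
- Ring: top (229,167).
- Barrel: top (334,221).

Next I measure these.

```bash
cat > h.py <<'E'
import numpy as np, cv2
from scipy.spatial.transform import Rotation as R
def cam(ci): 
    f=200/np.tan(np.radians(ci['fov_y'])/2)
    return f,ci['cx'],ci['cy'],np.array(ci['origin']),R.from_euler('xyz',ci['orientation'],degrees=True).as_matrix()
def cloud(ci,d):
    f,cx,cy,o,M=cam(ci); v,u=np.mgrid[:400,:640]
    P=np.stack([(u-cx)/f*d,(v-cy)/f*d,d],-1)@M.T+o
    P[d<=0]=np.nan
    return P
def ray(ci,uv,z):
    f,cx,cy,o,M=cam(ci); w=M@np.array([(uv[0]-cx)/f,(uv[1]-cy)/f,1]); return o+w*(z-o[2])/w[2]
def toolR(s): return R.from_euler('xyz',s['tcp_rot'],degrees=True).as_matrix()
E
python3 - <<'E'
from bench import *
from h import *
for n,pts in (("top",dict(lens=(413,176),A=(237,236),B=(427,243),ring=(229,167),barrel=(334,221),jar=(283,125),beaker=(346,122))),("side",dict(lens=(355,274),A=(272,163),B=(282,299),ring=(327,150),barrel=(293,210)))):
    ci=camera_info(n); d=np.load(f"pics/{n}0.npy"); P=cloud(ci,d); p=cv2.imread(f"pics/{n}0.png")
    for k,(u,v) in pts.items():
        r=38 if k=="barrel" else 20
        Q=P[v-r:v+r+1,u-r:u+r+1].reshape(-1,3); 
        b=np.nanpercentile(Q[:,2],10); t=np.nanpercentile(Q[:,2],99.5)
        hi=Q[Q[:,2]>t-6]
        print(n,k,"bench",b.round(1),"top",t.round(1),"bbox top mid",((np.nanmin(hi,0)+np.nanmax(hi,0))/2).round(1),"ext",(np.nanmax(hi,0)-np.nanmin(hi,0)).round(1))
    tiles=[cv2.resize(p[v-25:v+25,u-25:u+25],(250,250),interpolation=cv2.INTER_CUBIC) for k,(u,v) in list(pts.items())[:3]]
    u,v=pts['ring']; u2,v2=pts['barrel']
    tiles2=[cv2.resize(p[v-25:v+25,u-25:u+25],(250,250),interpolation=cv2.INTER_CUBIC),cv2.resize(p[v2-50:v2+50,u2-50:u2+50],(250,250),interpolation=cv2.INTER_CUBIC)]
    tiles2.append(tiles2[0]*0)
    cv2.imwrite(f"pics/{n}crop.png",np.vstack([np.hstack(tiles),np.hstack(tiles2)]))
E
```

```text
top lens bench -2.4 top 25.9 bbox top mid [ 605.9 -237.    23.9] ext [58.8 59.8  7.9]
top A bench -2.2 top 27.7 bbox top mid [446.5 211.4  25.7] ext [60.6 61.1  7.9]
top B bench -2.7 top 15.5 bbox top mid [ 435.3 -268.6   13. ] ext [60.6 60.4  7. ]
top ring bench -2.0 top 61.4 bbox top mid [629.5 243.2  59.7] ext [52.9 38.7  8.6]
top barrel bench -1.8 top 84.4 bbox top mid [487.6 -33.1  82.4] ext [97.4 98.4  8. ]
top jar bench -1.8 top 73.3 bbox top mid [733.7 101.2  71.1] ext [39.2 36.1  7.3]
top beaker bench -1.5 top 87.3 bbox top mid [739.8 -62.4  85.8] ext [67.1 65.   8.9]
side lens bench -3.2 top 23.3 bbox top mid [ 604.7 -238.    21.1] ext [60.8 62.7  7.5]
side A bench -4.8 top 22.8 bbox top mid [446.7 210.7  20.2] ext [59.9 66.3  6.8]
side B bench -3.3 top 12.3 bbox top mid [ 434.8 -271.3   10.1] ext [59.8 61.2  7.5]
side ring bench -5.0 top 55.7 bbox top mid [627.8 241.   53.5] ext [49.2 40.3  7.1]
side barrel bench -4.0 top 80.6 bbox top mid [486.8 -35.6  78.6] ext [ 96.4 103.4   7.6]
```

View pics/topcrop.png

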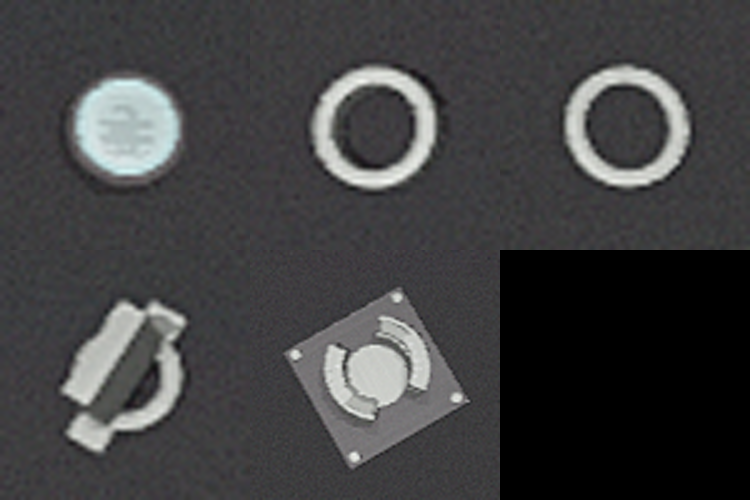

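View pics/sidecrop.png

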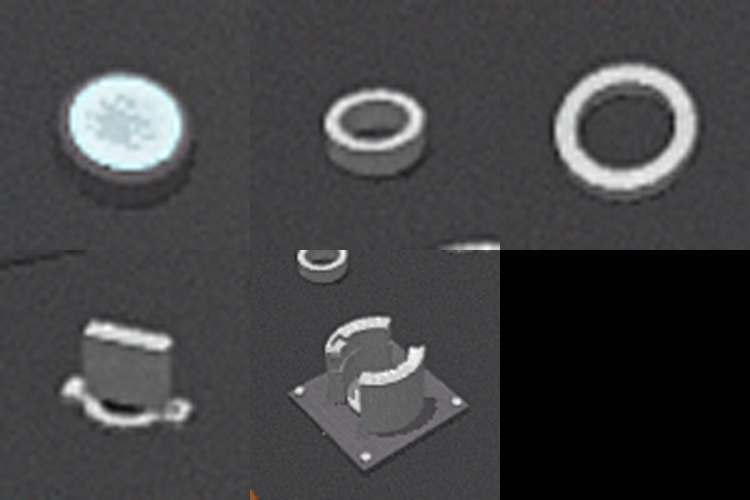

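```bash
python3 - <<'E'
import bench
print([n for n in dir(bench) if not n.startswith('_')], getattr(bench,'nose_length',None))
from bench import *
from h import *
for n,u,v in (("top",334,221),("side",293,210)):
    ci=camera_info(n); d=np.load(f"pics/{n}0.npy"); P=cloud(ci,d)
    Q=P[v-45:v+46,u-45:u+46].reshape(-1,3); t=np.nanpercentile(Q[:,2],99.5)
    hi=Q[(Q[:,2]>t-5)]
    # circle fit to outer edge via hull min enclosing circle
    (c,r)=cv2.minEnclosingCircle(hi[:,:2].astype(np.float32)); print(n,c,r)
    # fold by pi: rim mask second moment gives wall axis (perp to slots)
    w=hi[:,:2]-np.array(c); a=np.arctan2(w[:,1],w[:,0])
    print("slot axis deg",(np.degrees(np.angle(np.exp(2j*a).mean()))/2+90))
    h=np.histogram(np.degrees(a)%180,bins=36,range=(0,180))[0]; print(h)
# plate
p=cv2.imread("pics/top0.png"); ci=camera_info("top")
P=cloud(ci,np.load("pics/top0.npy"))
for n,u,v in (("top",229,167),("side",327,150)):
    ci=camera_info(n); P=cloud(ci,np.load(f"pics/{n}0.npy")); Q=P[v-25:v+26,u-25:u+26].reshape(-1,3)
    t=np.nanpercentile(Q[:,2],99); hi=Q[Q[:,2]>t-5][:,:2].astype(np.float32)
    print(n,"bar",cv2.minAreaRect(hi))
E
```

```text
['PlanningError', 'camera_info', 'hand_in', 'nose_length', 'sense', 'snapshot'] 17.0
top (488.3034362792969, -33.85967254638672) 50.129173278808594
slot axis deg 22.74280881790034
[ 0  0  0  0  0  0  0  0  0  0  0  0  4 20 18 16 18 21 15 18 20 19 19 18
 18 17 23 15 10  6  6  9 14 13 19  4]
side (488.8003845214844, -35.26082229614258) 52.09047317504883
slot axis deg 20.80330430873208
[ 0  0  0  0  0  0  0  0  0  0  0  0  6 17 16 18 17 15 15 18 14 17 14 15
 14 16 13 15  5  6  7 12  9 12 11  7]
top bar ((629.0863037109375, 243.22451782226562), (17.36669158935547, 55.633544921875), 61.82508850097656)
side bar ((628.5336303710938, 241.21229553222656), (20.956340789794922, 54.93534469604492), 59.675968170166016)
```

```bash
python3 - <<'E'
from bench import *
from h import *
for n,u,v,b in (("top",334,221,-2.0),("side",293,216,-4)):
    ci=camera_info(n); P=cloud(ci,np.load(f"pics/{n}0.npy")); p=cv2.imread(f"pics/{n}0.png")
    g=cv2.cvtColor(p,cv2.COLOR_BGR2GRAY); 
    zz=P[...,2]-b; D=np.hypot(P[...,0]-488,P[...,1]+34.5)
    m=((zz>5)&(D<110)).astype(np.uint8)
    q=P[m>0][:,:2].astype(np.float32); print(n,cv2.minAreaRect(q))
    # bright rivets on plate
    m=((zz>4)&(zz<16)&(D>60)&(D<110)&(g>170)).astype(np.uint8)
    N,l,s,c=cv2.connectedComponentsWithStats(m)
    pts=[ray(ci,c[i],10+b)[:2] for i in range(1,N) if s[i,4]>3]; print(np.round(pts,1),np.mean(pts,0) if pts else 0)
E
```

```text
top ((486.8675842285156, -32.56846618652344), (212.4695587158203, 213.8707733154297), 37.24518966674805)
[[571.7 -53.4]
 [511.5  52.7]] [ 5.41599331e+02 -3.26388477e-01]
side ((480.97503662109375, -39.22376251220703), (188.05921936035156, 173.65895080566406), 9.82656478881836)
[[ 572.5  -49.9]
 [ 466.4 -111.7]] [519.44224045 -80.75785264]
```

```bash
cat >> h.py <<'E'
def shift_to(s,xyz,yaw=None):
    """tool-frame shift (m) and z turn (deg) to reach world xyz (mm), yaw, from the state s (tool down)"""
    M=toolR(s); sh=M.T@(np.array(xyz)-s['tool_pos'])/1000
    Rv=None
    if yaw is not None:
        T=R.from_euler('xyz',[180,0,yaw],degrees=True).as_matrix()
        Rv=R.from_matrix(M.T@T).as_rotvec(degrees=True).round(2)
    return Rv,sh.round(4)
E
python3 - <<'E'
from bench import *
from h import *
s=sense(); ci=camera_info("wrist"); M=toolR(s)
print("cam in tool",(M.T@(ci['origin']-s['tool_pos'])).round(1), "axis hit z=0 in tool",(M.T@(ray(ci,(ci['cx'],ci['cy']),0)-s['tool_pos'])).round(1))
print(shift_to(s,(605.4,-237.5,200),120))
E
```

```text
cam in tool [  83.7   -0.9 -124.4] axis hit z=0 in tool [-42.2  -0.4 247.5]
(array([-5.0000e-02, -8.0000e-02, -1.0214e+02]), array([ 0.5033, -0.1878,  0.0478]))
```

Call:
jog_arm(plan=[[[0,0,-102],[0.503,-0.188,0.0],1],[[0,0,-102],[0.503,-0.188,0.0],1],[[0,0,-102],[0.503,-0.188,0.0],1],[[0,0,-102],[0.503,-0.188,0.0],1],[[0,0,-102],[0.503,-0.188,0.0],1],[[0,0,-102],[0.503,-0.188,0.0],1],[[0,0,-102],[0.503,-0.188,0.0],1],[[0,0,-102],[0.503,-0.188,0.0],1],[[0,0,-102],[0.503,-0.188,0.03],1],[[0,0,-102],[0.503,-0.188,0.04],1],[[0,0,-102],[0.503,-0.188,0.047],1],[[0,0,-102],[0.503,-0.188,0.047],1]], force=40)

```text
time: 1.65
tool_pos: [604.6, -238.1, 200.7]
tcp_rot: [-180.0, -0.0, 119.7]
ft_force: [-0.3, -0.0, 0.7]
finger_gap: 85.3
```

```bash
cat > look.py <<'E'
import sys
from bench import *
from h import *
n=sys.argv[1]; s=sense(); ci=camera_info("wrist"); p,d=snapshot("wrist")
cv2.imwrite(f"pics/{n}.png",p); np.save(f"pics/{n}.npy",d)
import pickle; pickle.dump((s,ci),open(f"pics/{n}.pkl","wb"))
print(s['time'],s['tool_pos'].round(1),s['tcp_rot'].round(2),s['joint_pos'].round(1),s['finger_gap'].round(1),s['ft_force'].round(1))
E
python3 look.py w1
```

```text
Traceback (most recent call last):
  File "look.py", line 7, in <module>
    print(s['time'],s['tool_pos'].round(1),s['tcp_rot'].round(2),s['joint_pos'].round(1),s['finger_gap'].round(1),s['ft_force'].round(1))
                                                                                         ^^^^^^^^^^^^^^^^^^^^^
AttributeError: 'float' object has no attribute 'round'
```

View pics/w1.png

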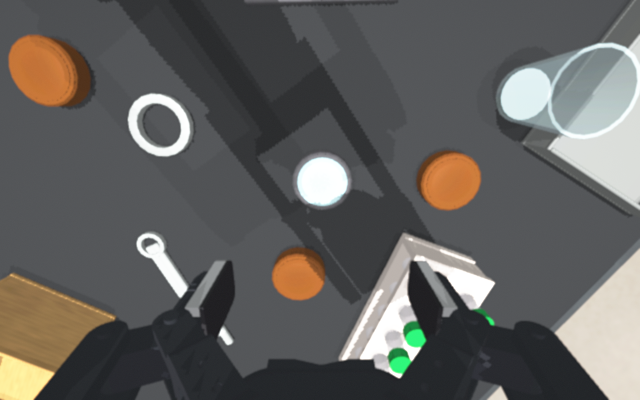

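The picture shows the pale lens at (322,182), with brown discs at (48,71), (298,273) and (450,180), and the thin ring at (160,125).

```bash
sed -i "s/s\['finger_gap'\].round(1)/round(s['finger_gap'],1)/" look.py
cat >> h.py <<'E'
import pickle
def load(n):
    s,ci=pickle.load(open(f"pics/{n}.pkl","rb")); return s,ci,cv2.imread(f"pics/{n}.png"),np.load(f"pics/{n}.npy")
def blob(m,seed):
    m=cv2.morphologyEx(m.astype(np.uint8),cv2.MORPH_OPEN,np.ones((3,3)))
    N,l,st,c=cv2.connectedComponentsWithStats(m); i=l[seed[1],seed[0]]
    if i==0: i=1+np.argmin([np.hypot(*(c[k]-seed)) for k in range(1,N)])
    return (l==i).astype(np.uint8)
E
python3 - <<'E'
from bench import *
from h import *
import pickle
try: s,ci,p,d=load("w1")
except Exception: s=sense();ci=camera_info("wrist");d=np.load("pics/w1.npy");p=cv2.imread("pics/w1.png"); pickle.dump((s,ci),open("pics/w1.pkl","wb"))
g=p.min(2)
m=blob(g>140,(322,182)); cs,_=cv2.findContours(m,0,cv2.CHAIN_APPROX_NONE)
e=cv2.fitEllipse(max(cs,key=len)); print(e)
c=ray(ci,e[0],22); print("lens",c.round(1)); M=toolR(s)
pts=np.array([ray(ci,q[0],22)[:2] for q in max(cs,key=len)],np.float32); print("circle",cv2.minEnclosingCircle(pts))
P=cloud(ci,d); print("depth z",np.median(P[178:187,318:327,2]))
# steel body: anything with z>8 near lens
near=np.hypot(P[...,0]-c[0],P[...,1]-c[1])<45
q=P[near&(P[...,2]>17)][:,:2].astype(np.float32); print("body",cv2.minEnclosingCircle(q), np.median(P[near&(P[...,2]<8)][:,2]))
print(shift_to(s,(c[0],c[1],20),120))
E
```

```text
((322.03369140625, 180.65463256835938), (49.34914779663086, 52.274288177490234), 70.79876708984375)
lens [ 605.4 -234.5   22. ]
circle ((605.8477783203125, -235.74610900878906), 28.086946487426758)
depth z nan
body ((605.4221801757812, -234.5298309326172), 44.99601364135742) -0.9750741806662973
(array([-0.04, -0.05, -0.29]), array([0.0025, 0.0026, 0.1807]))
```

Call:
jog_arm(plan=[[[0,0,0],[0.235,0,-0.06],1],[[0,0,0],[0.235,0,-0.06],1],[[0,0,0],[0.235,0,-0.06],1],[[0,0,0],[0.235,0,-0.06],1],[[0,0,0],[0.235,0,-0.06],1],[[0,0,0],[0.235,0,-0.06],1]])

```text
time: 2.45
tool_pos: [488.6, -34.6, 262.3]
tcp_rot: [179.9, 0.1, 119.8]
ft_force: [-1.0, -0.8, -0.5]
finger_gap: 85.3
```

```bash
python3 look.py w2
```

```text
2.45 [488.6 -34.6 262.3] [1.7991e+02 1.1000e-01 1.1982e+02] [-10.  -10.3 101.3  -0.   88.9 -39.8] 85.3 [-1.  -0.8 -0.5]
```

View pics/w2.png

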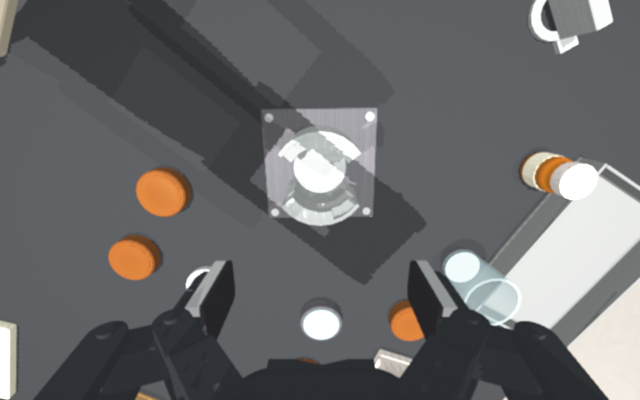

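Barrel plate spans (262..377, 108..220), with rivets at the corners. The bore floor is at (320,172).

```bash
python3 - <<'E'
from h import *
s,ci,p,d=load("w2"); P=cloud(ci,d); g=cv2.cvtColor(p,cv2.COLOR_BGR2GRAY)
pts=[]
for u,v in ((269,117),(369,117),(276,212),(366,211)):
    w=g[v-7:v+8,u-7:u+8].astype(float); w=np.clip(w-np.percentile(w,80),0,None); yy,xx=np.mgrid[-7:8,-7:8]
    c=(u+(w*xx).sum()/w.sum(),v+(w*yy).sum()/w.sum()); q=ray(ci,c,10); pts.append(q[:2]); print(np.round(c,1),q.round(1))
pts=np.array(pts); print("plate centre",pts.mean(0).round(2)); e=pts[1]-pts[0]; f=pts[3]-pts[2]; k=pts[0]-pts[2]; l=pts[1]-pts[3]
for a in (e,f,k,l): print(np.hypot(*a).round(1),np.degrees(np.arctan2(a[1],a[0])).round(2))
zz=P[...,2]; D=np.hypot(P[...,0]-488,P[...,1]+33); m=(D<65)&(zz>77)&(zz<90)
q=P[m][:,:2].astype(np.float32); print("rim",cv2.minEnclosingCircle(q),np.median(zz[m]))
# floor disc
m=(D<30)&(zz>8)&(zz<28); print("floor z",np.median(zz[m]), np.median(zz[(D>75)&(D<95)]))
b=blob(g>200,(320,172)); cs,_=cv2.findContours(b,0,1); e=cv2.fitEllipse(max(cs,key=len)); print(e,ray(ci,e[0],18))
cv2.imwrite("pics/w2c.png",cv2.resize(p[95:235,250:390],(700,700)[:2],interpolation=cv2.INTER_CUBIC)[:600])
E
```

```text
[269.  116.5] [405.7 -11.   10. ]
[369.6 116.3] [509.8  48.9  10. ]
[274.8 211.8] [ 467.2 -116.2   10. ]
[366.  210.7] [571.1 -54.8  10. ]
plate centre [488.44 -33.29]
120.2 29.93
120.7 30.58
121.8 120.32
120.5 120.55
rim ((487.7947082519531, -33.491146087646484), 50.44111633300781) 80.86106405550927
floor z 17.057513649345367 -0.6471386004043893
((314.5163879394531, 168.4001922607422), (39.786956787109375, 68.40464782714844), 118.96524810791016) [483.21019986 -37.38729201  18.        ]
```

View pics/w2c.png

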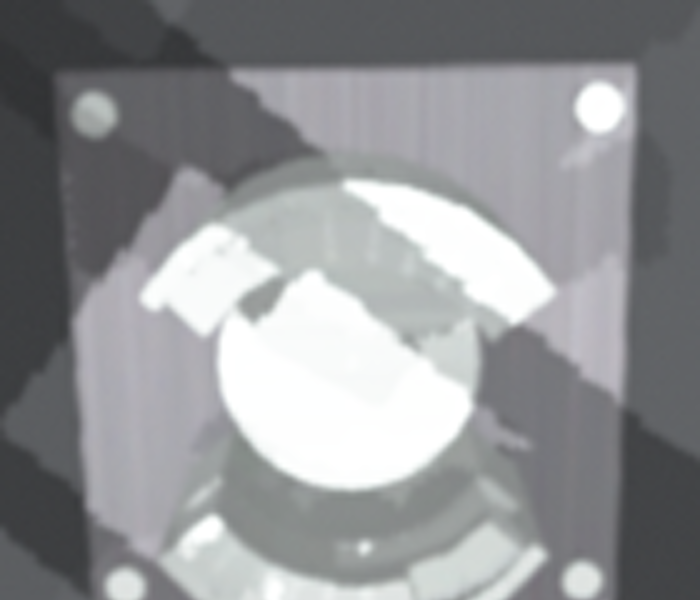

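Call:
jog_arm(plan=[[[0,0,-0.5],[-0.233,0.002,0.06],1],[[0,0,-0.5],[-0.233,0.002,0.06],1],[[0,0,-0.5],[-0.233,0.002,0.06],1],[[0,0,-0.5],[-0.233,0.002,0.1],1],[[0,0,-0.5],[-0.233,0.002,0.15],1],[[0,0,-0.5],[-0.233,0.002,0.2],1],[[0,0,-0.5],[-0.233,0.002,0.2],1]])

```text
time: 3.38
tool_pos: [601.2, -234.7, 54.4]
tcp_rot: [-179.6, -0.6, 120.2]
ft_force: [-0.7, 0.1, 0.8]
finger_gap: 85.4
```

```bash
python3 look.py w3; python3 - <<'E'
from h import *
s,ci,p,d=load("w3")
g=p.min(2)
# TODO seed: projected expected lens
f,cx,cy,o,M=cam(ci); w=M.T@(np.array([605.6,-235.2,22])-o); uv=(int(cx+f*w[0]/w[2]),int(cy+f*w[1]/w[2])); print(uv)
m=blob(g>140,uv); cs,_=cv2.findContours(m,0,cv2.CHAIN_APPROX_NONE); c=max(cs,key=len)
pts=np.array([ray(ci,q[0],22)[:2] for q in c],np.float32); print(cv2.fitEllipse(c),"circle",cv2.minEnclosingCircle(pts), cv2.fitEllipse(pts))
E
```

```text
3.375 [ 601.2 -234.7   54.4] [-179.6    -0.57  120.22] [-25.9  24.2  86.4  -0.   70.1 -56.1] 85.4 [-0.7  0.1  0.8]
(325, 254)
((325.2900695800781, 250.33619689941406), (91.92500305175781, 97.984130859375), 132.2209014892578) circle ((605.4217529296875, -234.30421447753906), 30.63646697998047) ((605.11083984375, -233.9243621826172), (54.21441650390625, 61.55039978027344), 47.226226806640625)
```

View pics/w3.png

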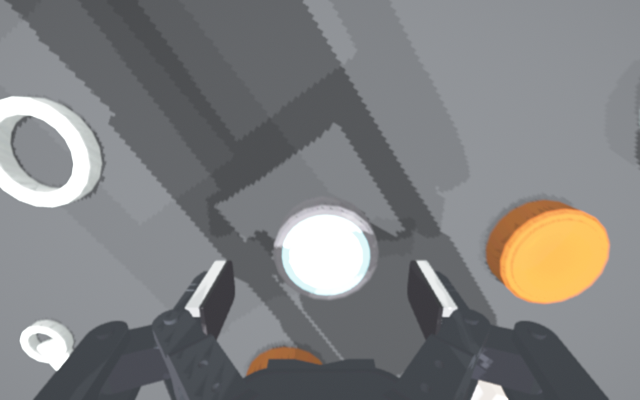

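The lens sits centred between the open fingers at (326,252). Descending.

Call:
jog_arm(plan=[[[0,0,0],[0,0,0.02],1],[[0,0,0],[0,0,0.042],1],[[0,0,0],[0,0,0.042],1],[[0,0,0],[0,0,0.042],1]])

```text
time: 3.92
tool_pos: [606.1, -235.0, 19.6]
tcp_rot: [180.0, 0.0, 120.4]
ft_force: [-0.0, 0.1, 0.6]
finger_gap: 85.5
```

```bash
python3 look.py w4
```

```text
3.925 [ 606.1 -235.    19.6] [1.7999e+02 1.0000e-02 1.2038e+02] [-25.7  26.8  87.    0.   66.1 -56.1] 85.5 [-0.   0.1  0.6]
```

View pics/w4.png

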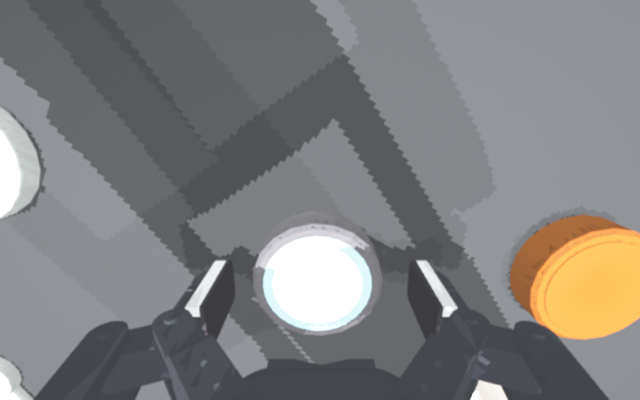

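Call:
jog_arm(plan=[[[0,0,0],[0,0,0.001],-1],[[0,0,0],[0,0,0.001],-1],[[0,0,0],[0,0,0.001],-1],[[0,0,0],[0,0,0.001],-1],[[0,0,0],[0,0,0.001],-1]], force=40)

```text
time: 4.6
tool_pos: [606.6, -235.5, 19.7]
tcp_rot: [179.9, 0.1, 120.4]
ft_force: [-2.3, 0.6, 6.6]
finger_gap: 60.4
```

```bash
python3 look.py w5
```

```text
4.6 [ 606.6 -235.5   19.7] [1.7995e+02 9.0000e-02 1.2037e+02] [-25.7  26.9  87.   -0.   66.1 -56.1] 60.4 [-2.3  0.6  6.6]
```

View pics/w5.png

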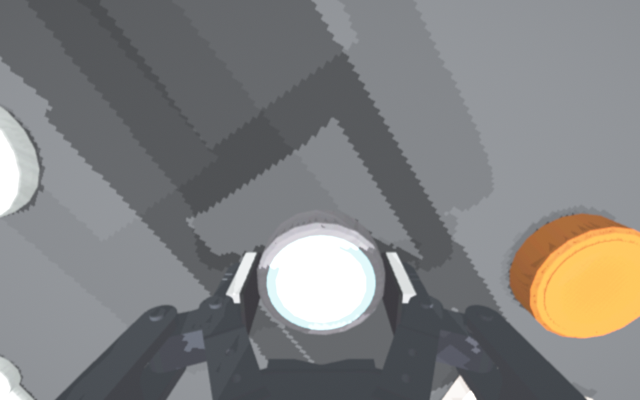

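```bash
python3 - <<'E'
from h import *
for n in ("w4","w5"):
    s,ci,p,d=load(n); g=p.min(2); M=toolR(s)
    m=blob(g>150,(320,282)); cs,_=cv2.findContours(m,0,cv2.CHAIN_APPROX_NONE); c=max(cs,key=len); e=cv2.fitEllipse(c)
    q=ray(ci,e[0],22); print(e, q.round(1),"in tool",(M.T@(q-s['tool_pos'])).round(1))
E
python3 - <<'E'
import cv2
p=cv2.imread("pics/w5.png"); cv2.imwrite("pics/w5c.png",cv2.resize(p[200:350,220:420],(800,600),interpolation=cv2.INTER_CUBIC))
E
```

```text
((315.92828369140625, 277.322265625), (108.28890991210938, 115.3553466796875), 128.66705322265625) [ 603.  -231.6   22. ] in tool [ 4.5 -0.9 -2.4]
((319.923583984375, 276.4980163574219), (109.00080108642578, 115.78092193603516), 127.00817108154297) [ 604.9 -230.7   22. ] in tool [ 5.   0.9 -2.4]
```

View pics/w5c.png

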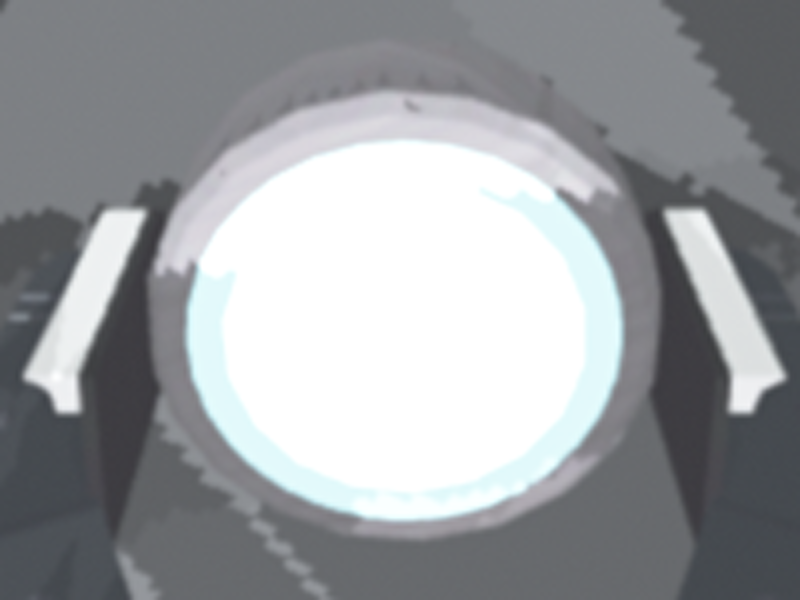

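Call:
jog_arm(plan=[[[0,0,0],[0,0,-0.05],-1],[[0,0,0],[0,0,-0.11],-1],[[0,0,0],[0.05,0,-0.13],-1],[[0,0,0],[0.1,0,-0.13],-1],[[0,0,0],[0.16,0,-0.13],-1],[[0,0,0],[0.21,0,-0.13],-1],[[0,0,0],[0.234,0,-0.13],-1],[[0,0,0],[0.234,0,-0.13],-1],[[0,0,0],[0.234,0,-0.13],-1]])

```text
time: 5.78
tool_pos: [488.1, -33.7, 148.6]
tcp_rot: [180.0, 0.0, 120.4]
ft_force: [0.4, -0.2, -2.1]
finger_gap: 60.2
```

```bash
python3 look.py w6
```

```text
5.775 [488.1 -33.7 148.6] [1.7997e+02 5.0000e-02 1.2037e+02] [ -9.9  -5.8 109.3  -0.   76.5 -40.3] 60.2 [ 0.4 -0.2 -2.1]
```

View pics/w6.png

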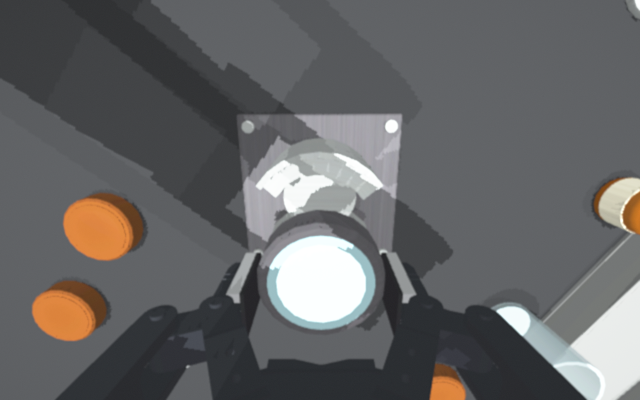

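```bash
python3 - <<'E'
from h import *
s,ci,p,d=load("w6"); M=toolR(s)
b,g,r=[p[...,i].astype(int) for i in range(3)]
m=blob(((b-r>8)|(p.min(2)>215)),(320,282)); cs,_=cv2.findContours(m,0,cv2.CHAIN_APPROX_NONE); e=cv2.fitEllipse(cv2.convexHull(max(cs,key=len)))
q=ray(ci,e[0],151); print(e,q.round(1),(M.T@(q-s['tool_pos'])).round(1))
G=cv2.cvtColor(p,cv2.COLOR_BGR2GRAY); pts=[]
for u,v in ((248,127),(391,126)):
    w=G[v-9:v+10,u-9:u+10].astype(float); w=np.clip(w-np.percentile(w,82),0,None); yy,xx=np.mgrid[-9:10,-9:10]
    q=ray(ci,(u+(w*xx).sum()/w.sum(),v+(w*yy).sum()/w.sum()),10); pts.append(q[:2])
pts=np.array(pts); a=pts[1]-pts[0]; t=np.arctan2(a[1],a[0]); c=pts.mean(0)+60.4*np.array([np.sin(t),-np.cos(t)]); print(pts.round(1),np.degrees(t),"centre",c, (M.T@(np.array([*c,0])-s['tool_pos'])).round(1))
E
```

```text
((320.6533203125, 282.1640319824219), (95.91030883789062, 110.20730590820312), 90.33150482177734) [488.2 -31.4 151. ] [ 1.9  1.3 -2.4]
[[405.7  -9.3]
 [509.   50.1]] 29.868846621825988 centre [487.41608881 -31.97866174] [  1.9   0.2 148.6]
```

Call:
jog_arm(plan=[[[0,0,0],[0,-0.0006,0.03],-1],[[0,0,0],[0,-0.0006,0.043],-1],[[0,0,0],[0,-0.0006,0.052],-1],[[0,0,0],[0,-0.0006,0.06],-1],[[0,0,0],[0,-0.0006,0.068],-1],[[0,0,0],[0,-0.0006,0.068],-1]])

```text
time: 6.58
tool_pos: [486.8, -33.4, 79.8]
tcp_rot: [-180.0, -0.0, 120.4]
ft_force: [-0.1, 0.3, -1.6]
finger_gap: 60.2
```

Call:
jog_arm(plan=[[[0,0,0],[0,0,0.015],-1],[[0,0,0],[0,0,0.03],-1],[[0,0,0],[0,0,0.038],-1],[[0,0,0],[0,0,0.041],-1],[[0,0,0],[0,0,0.041],-1]])

```text
time: 7.2
tool_pos: [487.0, -33.5, 39.1]
tcp_rot: [-180.0, -0.0, 120.4]
ft_force: [0.2, 0.9, -0.8]
finger_gap: 60.0
```

```bash
python3 look.py w7
```

```text
7.2 [487.  -33.5  39.1] [-1.7998e+02 -1.0000e-02  1.2037e+02] [-10.    2.6 113.7  -0.   63.8 -40.3] 60.0 [ 0.2  0.9 -0.8]
```

View pics/w7.png

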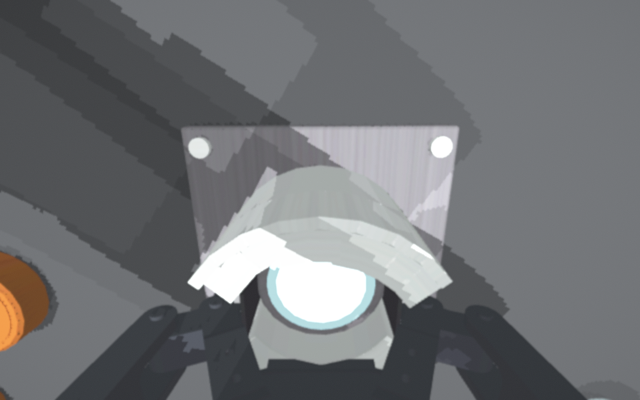

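Call:
jog_arm(plan=[[[0,0,0],[0,0,0],0.7],[[0,0,0],[0,0,0],0.75],[[0,0,0],[0,0,0],0.75],[[0,0,0],[0,0,0],0.75],[[0,0,0],[0,0,-0.02],0.75],[[0,0,0],[0,0,-0.06],0.75],[[0,0,0],[0,0,-0.12],0.8],[[0,0,0],[0,0,-0.17],1],[[0,0,0],[0,0,-0.19],1],[[0,0,0],[0,0,-0.19],1]])

```text
time: 8.5
tool_pos: [488.3, -33.7, 231.4]
tcp_rot: [179.8, 0.2, 120.4]
ft_force: [-0.1, 0.3, 0.0]
finger_gap: 85.5
```

```bash
python3 look.py w8
```

```text
8.5 [488.3 -33.7 231.4] [1.7981e+02 1.6000e-01 1.2036e+02] [-10.   -9.7 103.9  -0.   85.5 -40.3] 85.5 [-0.1  0.3  0. ]
```

View pics/w8.png

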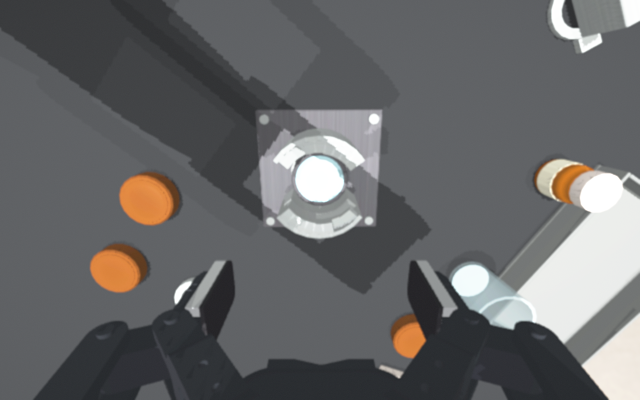

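```bash
python3 - <<'E'
from h import *
s,ci,p,d=load("w8"); P=cloud(ci,d)
b,g,r=[p[...,i].astype(int) for i in range(3)]
m=blob(((b-r>8)|(p.min(2)>215)),(320,179)); cs,_=cv2.findContours(m,0,cv2.CHAIN_APPROX_NONE); e=cv2.fitEllipse(cv2.convexHull(max(cs,key=len)))
print(e,ray(ci,e[0],40).round(1))
Q=P[m>0]; A=np.c_[Q[:,:2]-Q[:,:2].mean(0),np.ones(len(Q))]; print(np.linalg.lstsq(A,Q[:,2],rcond=None)[0].round(3),len(Q))
E
```

```text
((319.24127197265625, 178.49449157714844), (48.538570404052734, 50.14885330200195), 104.70588684082031) [488.1 -32.7  40. ]
 ** On entry to DLASCL parameter number  4 had an illegal value
 ** On entry to DLASCL parameter number  4 had an illegal valueTraceback (most recent call last):
  File "<stdin>", line 6, in <module>
    x, resids, rank, s = _umath_linalg.lstsq(a, b, rcond,
                         ~~~~~~~~~~~~~~~~~~~^^^^^^^^^^^^^
                                             signature=signature)
                                             ^^^^^^^^^^^^^^^^^^^^
    raise LinAlgError("SVD did not converge in Linear Least Squares")
numpy.linalg.LinAlgError: SVD did not converge in Linear Least Squares
```

Call:
jog_arm(plan=[[[0,0,0],[0.232,0.088,0.03],1],[[0,0,0],[0.232,0.088,0.03],1],[[0,0,0],[0.232,0.088,0.03],1],[[0,0,0],[0.232,0.088,0.03],1],[[0,0,0],[0.232,0.088,0.03],1],[[0,0,0],[0.232,0.088,0.03],1],[[0,0,0],[0.232,0.088,0.03],1]])

```text
time: 9.43
tool_pos: [445.8, 209.9, 198.6]
tcp_rot: [-179.9, 0.0, 120.3]
ft_force: [-0.2, -1.1, 0.5]
finger_gap: 85.4
```

```bash
python3 look.py w9
```

```text
9.425 [445.8 209.9 198.6] [-1.7993e+02  1.0000e-02  1.2027e+02] [ 19.3  -7.6 105.6  -0.   82.1 -11. ] 85.4 [-0.2 -1.1  0.5]
```

View pics/w9.png

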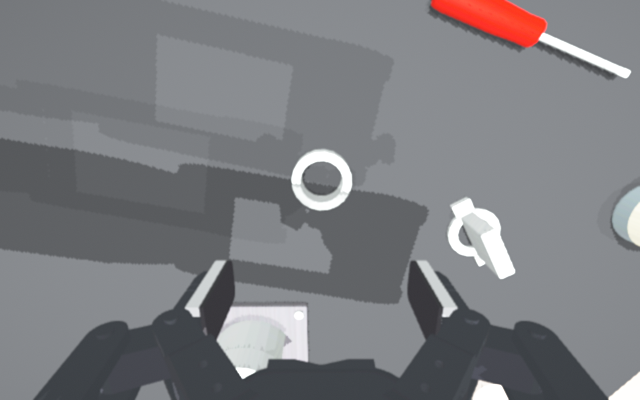

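```bash
cat > ann.py <<'E'
import sys
from h import *
n,u,v,z,th=sys.argv[1],int(sys.argv[2]),int(sys.argv[3]),float(sys.argv[4]),int(sys.argv[5])
s,ci,p,d=load(n); g=p.min(2)
m=blob(g>th,(u,v)); cs,_=cv2.findContours(m,0,cv2.CHAIN_APPROX_NONE); c=max(cs,key=len)
e=cv2.fitEllipse(cv2.convexHull(c)); pts=np.array([ray(ci,q[0],z)[:2] for q in c],np.float32)
M=toolR(s); q=ray(ci,e[0],z); print(e,"c",q.round(1),"circ",cv2.minEnclosingCircle(pts),"tool",(M.T@(q-s['tool_pos'])).round(1))
P=cloud(ci,d); print("z med",np.nanmedian(P[m>0][:,2]))
E
python3 ann.py w9 300 181 24 140; python3 ann.py w9 300 181 24 180
```

```text
((321.4643249511719, 179.31976318359375), (61.219322204589844, 62.476200103759766), 167.4796142578125) c [444.9 215.1  24. ] circ ((445.5266418457031, 214.4294891357422), 32.718223571777344) tool [  5.    2.  174.6]
z med 22.237736888067047
((321.31976318359375, 179.543701171875), (60.36399459838867, 60.968482971191406), 152.330078125) c [444.9 214.8  24. ] circ ((445.3685607910156, 214.0749969482422), 31.910696029663086) tool [  4.8   1.9 174.6]
z med 22.372546436737224
```

Call:
jog_arm(plan=[[[0,0,0],[0.004,0.0015,0.04],1],[[0,0,0],[0.004,0.0015,0.09],1],[[0,0,0],[0.004,0.0015,0.13],1],[[0,0,0],[0.004,0.0015,0.138],1],[[0,0,0],[0.004,0.0015,0.138],1],[[0,0,0],[0.004,0.0015,0.138],1]])

```text
time: 10.22
tool_pos: [446.8, 215.7, 63.6]
tcp_rot: [179.8, 0.0, 120.3]
ft_force: [0.5, -0.4, 0.4]
finger_gap: 85.5
```

```bash
python3 look.py w10
```

```text
10.225 [446.8 215.7  63.6] [1.7980e+02 4.0000e-02 1.2033e+02] [ 19.8   1.3 112.    0.   66.5 -10.5] 85.5 [ 0.5 -0.4  0.4]
```

View pics/w10.png

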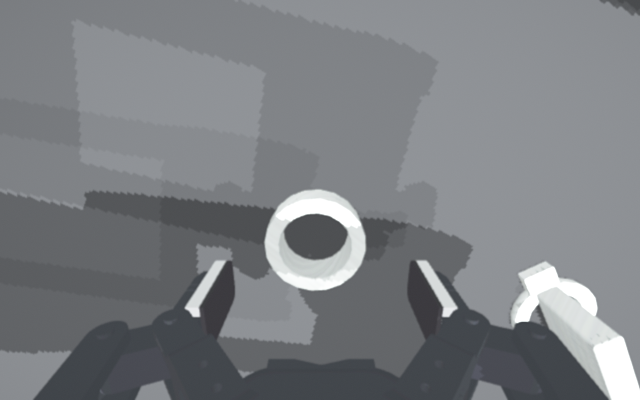

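```bash
python3 ann.py w10 275 240 24 190;python3 ann.py w10 275 240 24 215; python3 -c "
import cv2;p=cv2.imread('pics/w10.png');cv2.imwrite('pics/w10c.png',cv2.resize(p[180:300,240:400],(800,600)))"
```

```text
((314.90106201171875, 240.38412475585938), (99.85173034667969, 101.04653930664062), 173.81295776367188) c [443.6 217.1  24. ] circ ((444.64935302734375, 215.91407775878906), 33.04328536987305) tool [ 2.8 -2.2 39.5]
z med 22.28158061179876
((314.79779052734375, 240.63812255859375), (97.82830047607422, 100.40354919433594), 166.66355895996094) c [443.7 216.9  24. ] circ ((444.9397888183594, 216.10789489746094), 32.88319778442383) tool [ 2.7 -2.2 39.5]
z med 22.665094498743244
```

View pics/w10c.png

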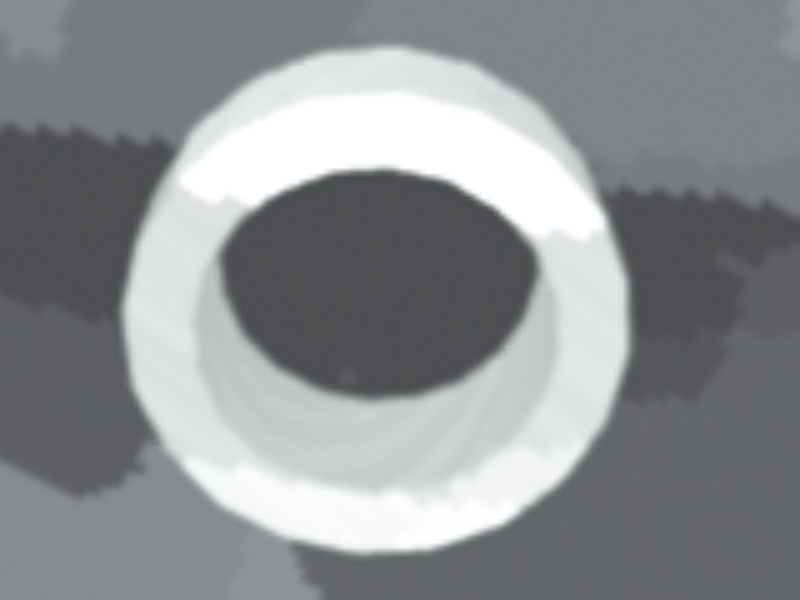

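Call:
jog_arm(plan=[[[0,0,0],[0,-0.002,0.02],1],[[0,0,0],[0,-0.002,0.04],1],[[0,0,0],[0,-0.002,0.044],1],[[0,0,0],[0,-0.002,0.044],1],[[0,0,0],[0,-0.002,0.044],-1],[[0,0,0],[0,-0.002,0.044],-1],[[0,0,0],[0,-0.002,0.044],-1],[[0,0,0],[0,-0.002,0.044],-1],[[0,0,0],[0,-0.002,0.044],-1]])

```text
time: 11.4
tool_pos: [444.4, 214.8, 18.9]
tcp_rot: [179.9, 0.0, 120.4]
ft_force: [-2.2, -1.1, 7.7]
finger_gap: 60.5
```

```bash
python3 look.py w11;  python3 -c "
import cv2;p=cv2.imread('pics/w11.png');cv2.imwrite('pics/w11c.png',cv2.resize(p[200:350,220:420],(800,600),interpolation=cv2.INTER_CUBIC))"
```

```text
11.4 [444.4 214.8  18.9] [1.7987e+02 2.0000e-02 1.2037e+02] [ 19.8   5.2 113.4   0.   61.3 -10.5] 60.5 [-2.2 -1.1  7.7]
```

View pics/w11c.png

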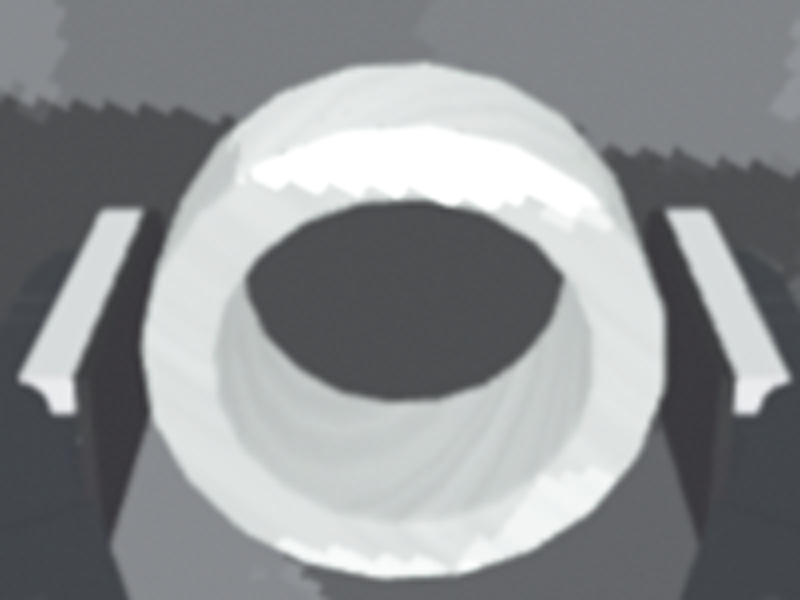

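```bash
python3 - <<'E'
from h import *
s,ci,p,d=load("w11"); M=toolR(s)
for v in (286,287.9,289.5):
    q=ray(ci,(320.9,v),24); print(q.round(1),(M.T@(q-s['tool_pos'])).round(1))
# lens glass check in w5
s,ci,p,d=load("w5"); q=ray(ci,(321,282),22);M=toolR(s); print((M.T@(q-s['tool_pos'])).round(1))
# hole-top ellipse for w11: bottom edge row 330?, 
print(shift_to(load("w11")[0],(487.9,-33.5,150),120.3))
E
```

```text
[444.7 216.9  24. ] [ 1.7  1.4 -5.1]
[445.2 216.   24. ] [ 0.6  1.4 -5.1]
[445.7 215.3  24. ] [-0.2  1.4 -5.1]
[ 2.   1.4 -2.4]
(array([0.13, 0.02, 0.07]), array([-0.2363, -0.0877, -0.1312]))
```

Call:
jog_arm(plan=[[[0,0,0],[0,0,-0.06],-1],[[0,0,0],[0,0,-0.12],-1],[[0,0,0],[-0.05,-0.02,-0.14],-1],[[0,0,0],[-0.1,-0.04,-0.14],-1],[[0,0,0],[-0.15,-0.06,-0.14],-1],[[0,0,0],[-0.2,-0.075,-0.14],-1],[[0,0,0],[-0.235,-0.0885,-0.14],-1],[[0,0,0],[-0.235,-0.0885,-0.14],-1],[[0,0,0],[-0.235,-0.0885,-0.14],-1],[[0,0,0],[-0.235,-0.0885,-0.14],-1]])

```text
time: 12.7
tool_pos: [485.6, -32.1, 157.4]
tcp_rot: [180.0, -0.0, 120.4]
ft_force: [-1.3, 0.5, -0.2]
finger_gap: 61.3
```

```bash
python3 look.py w12
```

```text
12.7 [485.6 -32.1 157.4] [ 1.7999e+02 -1.0000e-02  1.2044e+02] [ -9.8  -6.7 109.2   0.   77.5 -40.3] 61.3 [-1.3  0.5 -0.2]
```

View pics/w12.png

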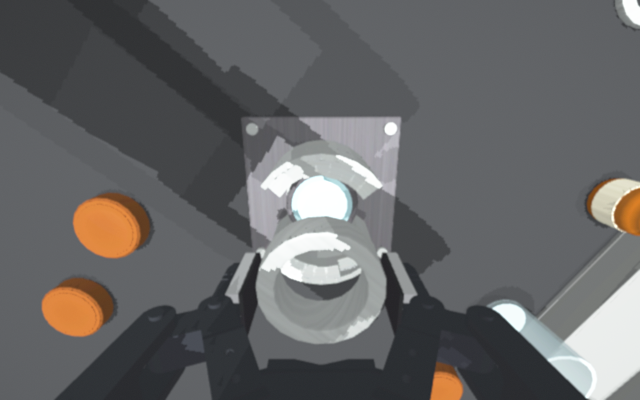

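```bash
cat > riv.py <<'E'
import sys
from h import *
n=sys.argv[1]; s,ci,p,d=load(n); M=toolR(s); G=cv2.cvtColor(p,cv2.COLOR_BGR2GRAY); pts=[]
for u,v in (map(int,a.split(',')) for a in sys.argv[2:4]):
    w=G[v-9:v+10,u-9:u+10].astype(float); w=np.clip(w-np.percentile(w,82),0,None); yy,xx=np.mgrid[-9:10,-9:10]
    q=ray(ci,(u+(w*xx).sum()/w.sum(),v+(w*yy).sum()/w.sum()),10); pts.append(q[:2])
pts=np.array(pts); a=pts[1]-pts[0]; t=np.arctan2(a[1],a[0]); c=pts.mean(0)+60.4*np.array([np.sin(t),-np.cos(t)]); print(pts.round(1),np.degrees(t),"centre",c, (M.T@(np.array([*c,0])-s['tool_pos'])).round(1))
E
python3 riv.py w12 252,129 390,128; python3 -c "
import cv2;p=cv2.imread('pics/w12.png');cv2.imwrite('pics/w12c.png',cv2.resize(p[200:350,220:420],(800,600),interpolation=cv2.INTER_CUBIC))"
```

```text
[[406.  -11.3]
 [509.3  49.5]] 30.493458451440592 centre [488.28559191 -32.95290002] [ -2.1   1.9 157.4]
```

View pics/w12c.png

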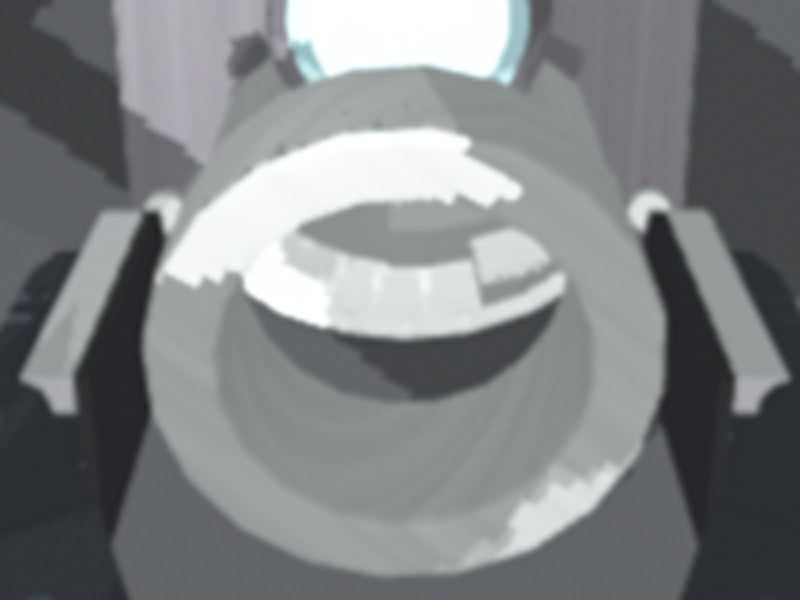

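```bash
python3 riv.py w8 264,119 374,118; python3 - <<'E'
from h import *
s,ci,p,d=load("w12"); M=toolR(s)
q=ray(ci,(320.9,287.9),162.5); print(q.round(1), (M.T@(q-s['tool_pos'])).round(1), camera_info("wrist")['origin'] if 0 else "", (M.T@(ci['origin']-s['tool_pos'])).round(2))
for n in ("w6","w8","w5"):
    s,ci,p,d=load(n); print(n,(toolR(s).T@(ci['origin']-s['tool_pos'])).round(2))
P=cloud(*[load("w12")[i] for i in (1,3)])
for c in ((240,300),(264,330),(300,330),(330,333)): print(P[c[1],c[0]].round(1))
E
```

```text
[[405.3 -12.1]
 [509.4  49.3]] 30.50943685973044 centre [488.01014288 -33.44312989] [  1.   -0.9 231.4]
[486.5 -30.9 162.5] [ 0.7  1.4 -5.1]  [  83.2     1.28 -124.41]
w6 [  83.2     1.28 -124.44]
w8 [  83.21    1.29 -124.41]
w5 [  83.22    1.28 -124.42]
[455.2 -39.5 182.6]
[ 516.3 -210.1   -1.1]
[490.3 -57.5 161.2]
[503.9 -51.6 161.3]
```

Call:
jog_arm(plan=[[[0,0,0],[-0.0023,0.0003,0.02],-1],[[0,0,0],[-0.0023,0.0003,0.045],-1],[[0,0,0],[-0.0023,0.0003,0.055],-1],[[0,0,0],[-0.0023,0.0003,0.062],-1],[[0,0,0],[-0.0023,0.0003,0.07],-1],[[0,0,0],[-0.0023,0.0003,0.07],-1]])

```text
time: 13.5
tool_pos: [488.2, -33.5, 88.6]
tcp_rot: [179.8, -0.0, 120.4]
ft_force: [-1.9, 8.5, 5.1]
finger_gap: 60.8
```

```bash
python3 look.py w13
```

```text
13.5 [488.2 -33.5  88.6] [ 1.7984e+02 -4.0000e-02  1.2042e+02] [-1.000e+01 -1.700e+00  1.121e+02  1.000e-01  6.950e+01 -4.050e+01] 60.8 [-1.9  8.5  5.1]
```

View pics/w13.png

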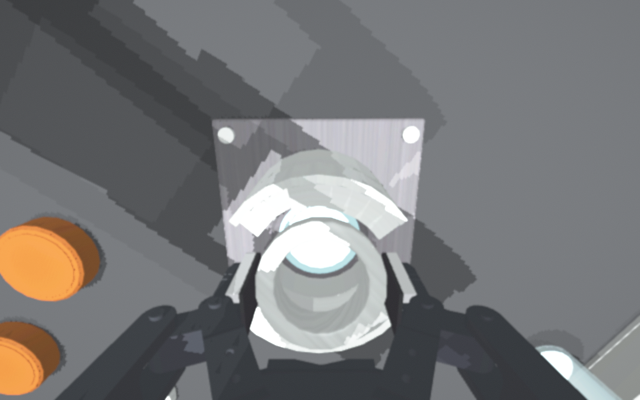

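The spacer rubs the wall on the tool's −x side (8 N), so I shift it back toward +x.

Call:
jog_arm(plan=[[[0,0,0],[0.001,0.0002,-0.002],-1],[[0,0,0],[0.0018,0.0005,-0.002],-1],[[0,0,0],[0.0018,0.0005,-0.002],-1]])

```text
time: 13.92
tool_pos: [486.9, -33.2, 89.6]
tcp_rot: [180.0, 0.0, 120.4]
ft_force: [0.8, 0.6, 1.1]
finger_gap: 60.8
```

Call:
jog_arm(plan=[[[0,0,0],[0,0,0.008],-1],[[0,0,0],[0,0,0.016],-1],[[0,0,0],[0,0,0.022],-1],[[0,0,0],[0,0,0.022],-1]])

```text
time: 14.42
tool_pos: [485.8, -33.1, 66.1]
tcp_rot: [-179.9, -0.1, 120.4]
ft_force: [-0.9, 0.5, -2.0]
finger_gap: 60.9
```

Call:
jog_arm(plan=[[[0,0,0],[0,0,0.003],-1],[[0,0,0],[0,0,0.006],-1],[[0,0,0],[0,0,0.006],-1]])

```text
time: 14.8
tool_pos: [486.9, -33.2, 61.6]
tcp_rot: [180.0, 0.0, 120.4]
ft_force: [-1.4, 1.2, 1.9]
finger_gap: 60.2
```

```bash
python3 look.py w14
```

```text
14.8 [486.9 -33.2  61.6] [1.7998e+02 1.0000e-02 1.2037e+02] [ -9.9   0.4 113.2   0.   66.4 -40.3] 60.2 [-1.4  1.2  1.9]
```

View pics/w14.png

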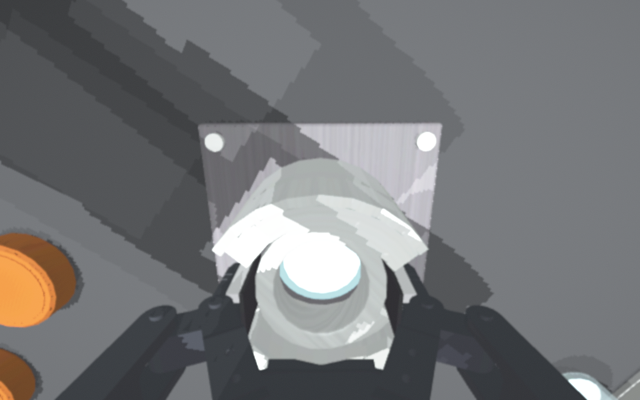

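Spacer is in the bore, 2–3 mm above the lens face. Releasing.

Call:
jog_arm(plan=[[[0,0,0],[0,0,0],0.7],[[0,0,0],[0,0,0],0.75],[[0,0,0],[0,0,0],0.75],[[0,0,0],[0,0,0],0.75],[[0,0,0],[0,0,-0.02],0.75],[[0,0,0],[0,0,-0.06],0.75],[[0,0,0],[0,0,-0.12],0.8],[[0,0,0],[0,0,-0.17],1],[[0,0,0],[0,0,-0.17],1],[[0,0,0],[0,0,-0.17],1]])

```text
time: 16.1
tool_pos: [486.5, -33.1, 230.8]
tcp_rot: [-180.0, -0.0, 120.4]
ft_force: [0.1, 0.1, -0.4]
finger_gap: 85.0
```

```bash
python3 look.py w15; python3 - <<'E'
from h import *
s,ci,p,d=load("w15"); P=cloud(ci,d)
D=np.hypot(P[...,0]-488,P[...,1]+33); z=P[...,2]
m=(D>20)&(D<33)&(z>50)&(z<74)
Q=P[m]; A=np.c_[Q[:,:2]-[488,-33],np.ones(len(Q))]; print(np.linalg.lstsq(A,Q[:,2],rcond=None)[0].round(3),len(Q))
print(cv2.minEnclosingCircle(Q[:,:2].astype(np.float32)))
cv2.imwrite('pics/w15c.png',cv2.resize(p[90:240,220:420],(800,600),interpolation=cv2.INTER_CUBIC))
E
```

```text
16.1 [486.5 -33.1 230.8] [-1.7999e+02 -1.0000e-02  1.2037e+02] [ -9.9  -9.7 104.    0.   85.7 -40.3] 85.0 [ 0.1  0.1 -0.4]
[-4.0000e-03  2.0000e-03  6.1674e+01] 1641
((488.9795837402344, -35.11975860595703), 30.87920570373535)
```

View pics/w15c.png

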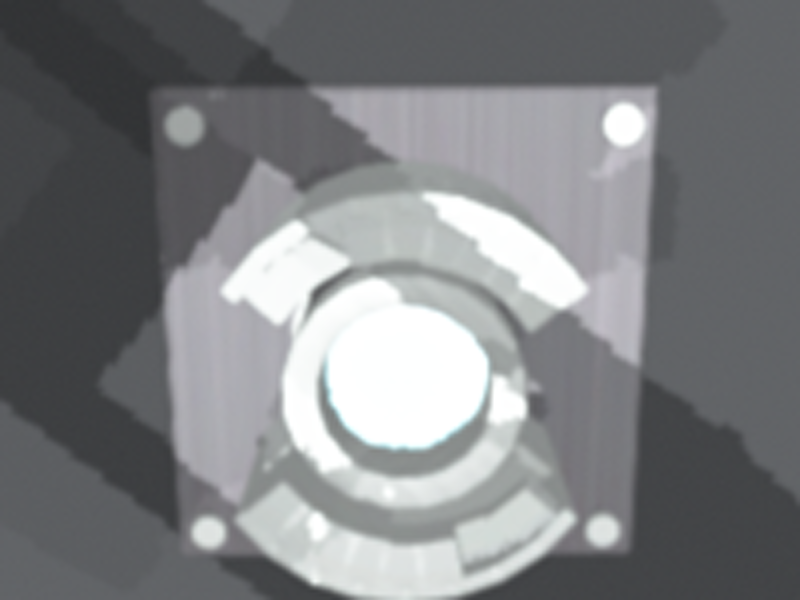

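Call:
jog_arm(plan=[[[0,0,-31],[0.166,0.261,-0.01],1],[[0,0,-31],[0.166,0.261,-0.01],1],[[0,0,-31],[0.166,0.261,-0.01],1],[[0,0,-31],[0.166,0.261,-0.01],1],[[0,0,-31],[0.166,0.261,-0.01],1],[[0,0,-31],[0.166,0.261,-0.01],1],[[0,0,-31],[0.166,0.261,-0.01],1],[[0,0,-31],[0.166,0.261,-0.01],1],[[0,0,-31],[0.166,0.261,-0.01],1]])

```text
time: 17.27
tool_pos: [627.9, 240.8, 241.9]
tcp_rot: [180.0, 0.0, 151.3]
ft_force: [0.3, 0.2, 0.2]
finger_gap: 85.3
```

```bash
python3 look.py w16; python3 - <<'E'
from h import *
s,ci,p,d=load("w16"); P=cloud(ci,d); z=P[...,2]
D=np.hypot(P[...,0]-629,P[...,1]-242)
m=(D<50)&(z>51)&(z<64); q=P[m][:,:2].astype(np.float32); print(len(q),cv2.minAreaRect(q),np.median(z[m]))
m=(D<60)&(z>3)&(z<14); q=P[m][:,:2].astype(np.float32); print(len(q),cv2.minAreaRect(q))
E
```

```text
17.275 [627.9 240.8 241.9] [1.7998e+02 3.0000e-02 1.5128e+02] [ 16.6  18.8  72.9  -0.   88.3 -44.7] 85.3 [0.3 0.2 0.2]
773 ((628.6453247070312, 244.512939453125), (15.908676147460938, 55.151283264160156), 59.57547378540039) 56.87513023241604
1012 ((624.177490234375, 243.90907287597656), (57.567630767822266, 72.5463638305664), 89.74665832519531)
```

View pics/w16.png

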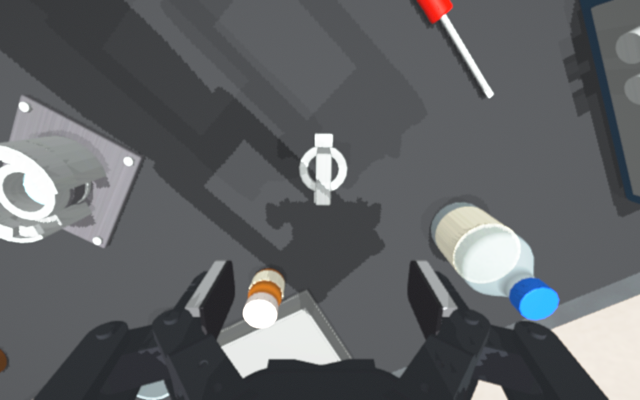

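Call:
jog_arm(plan=[[[0,0,1],[0.001,0.003,0.06],1],[[0,0,1],[0.001,0.003,0.12],1],[[0,0,1],[0.001,0.003,0.16],1],[[0,0,1],[0.001,0.003,0.16],1],[[0,0,1],[0.001,0.003,0.16],1]])

```text
time: 17.95
tool_pos: [629.9, 245.2, 83.9]
tcp_rot: [179.9, 0.1, 150.3]
ft_force: [1.0, 0.1, 0.8]
finger_gap: 85.2
```

```bash
python3 look.py w17
```

```text
17.95 [629.9 245.2  83.9] [1.7987e+02 1.2000e-01 1.5034e+02] [ 16.9  25.8  80.9   0.   73.1 -43.4] 85.2 [1.  0.1 0.8]
```

View pics/w17.png

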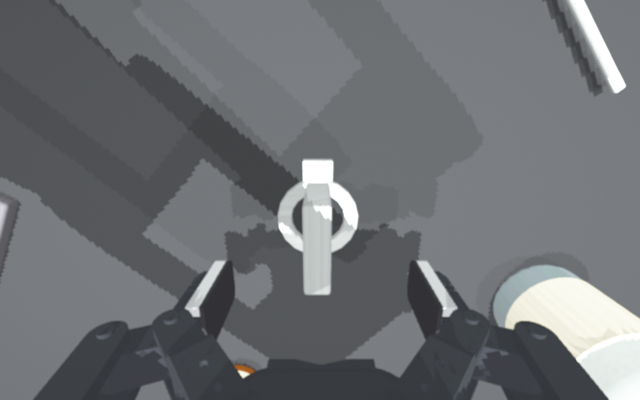

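Call:
jog_arm(plan=[[[0,0,0],[0,-0.002,0.02],1],[[0,0,0],[0,-0.002,0.038],1],[[0,0,0],[0,-0.002,0.038],0],[[0,0,0],[0,-0.002,0.038],-1],[[0,0,0],[0,-0.002,0.038],-1],[[0,0,0],[0,-0.002,0.038],-1],[[0,0,0],[0,-0.002,0.038],-1],[[0,0,0],[0,-0.002,0.038],-1],[[0,0,0],[0,-0.002,0.038],-1],[[0,0,0],[0,-0.002,0.038],-1]], force=60)

```text
time: 19.25
tool_pos: [628.2, 243.6, 44.2]
tcp_rot: [179.9, 0.1, 150.4]
ft_force: [0.2, 0.1, 5.3]
finger_gap: 15.4
```

```bash
python3 look.py w18
```

```text
19.25 [628.2 243.6  44.2] [1.7993e+02 6.0000e-02 1.5036e+02] [ 16.8  28.2  82.3   0.   69.4 -43.5] 15.4 [0.2 0.1 5.3]
```

View pics/w18.png

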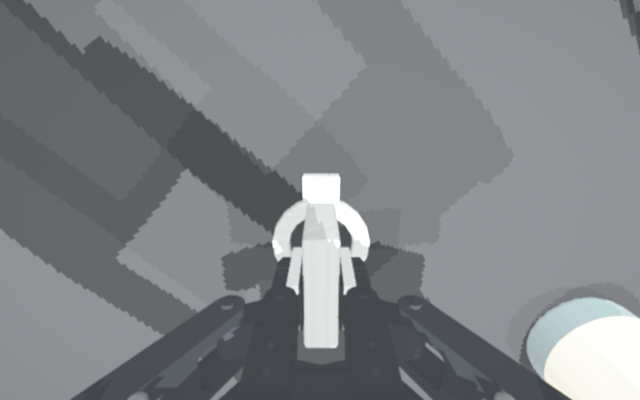

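```bash
python3 - <<'E'
from h import *
s,ci,p,d=load("w18"); M=toolR(s)
g=p.min(2); print(g[228:252:2,321],g[338:352,321], g[170:210:2,321])
a=ray(ci,(321,240),58); b=ray(ci,(321,347.5),58)
for q in (a,b,(a+b)/2): print(q.round(1),(M.T@(q-s['tool_pos'])).round(1))
q=ray(ci,(321,175),8); print("lug end far",(M.T@(q-s['tool_pos'])).round(1))
q=ray(ci,(321,202),0); print("lug end near",(M.T@(q-s['tool_pos'])).round(1))
E
```

```text
[203 199 199 202 202 203 218 224 225 225 225 225] [224 224 224 225 224 224 224 224 222 192 137 104 101 101] [123 133 218 246 255 255 255 255 255 255 255 255 255 255 255 255 255 225
 225 226]
[604.1 259.   58. ] [ 28.5   1.5 -13.8]
[651.5 232.1  58. ] [-26.    1.5 -13.8]
[627.8 245.5  58. ] [  1.3   1.5 -13.8]
lug end far [42.9  1.5 36.1]
lug end near [24.7  1.5 44.2]
```

Call:
jog_arm(plan=[[[0,0,0],[0,0,-0.06],-1],[[0,0,0],[0,0,-0.115],-1],[[0,0,-10],[-0.002,-0.05,-0.115],-1],[[0,0,-20],[-0.004,-0.1,-0.115],-1],[[0,0,-30],[-0.007,-0.16,-0.115],-1],[[0,0,-40],[-0.01,-0.22,-0.115],-1],[[0,0,-50],[-0.012,-0.27,-0.115],-1],[[0,0,-60],[-0.0135,-0.31,-0.115],-1],[[0,0,-60],[-0.0135,-0.3105,-0.115],-1],[[0,0,-60],[-0.0135,-0.3105,-0.115],-1],[[0,0,-60],[-0.0135,-0.3105,-0.115],-1]])

```text
time: 20.68
tool_pos: [485.9, -32.4, 158.1]
tcp_rot: [180.0, -0.0, -149.6]
ft_force: [-0.0, 0.7, -1.1]
finger_gap: 15.0
```

```bash
python3 look.py w19
```

```text
20.675 [485.9 -32.4 158.1] [ 1.7998e+02 -1.0000e-02 -1.4965e+02] [  -9.9   -6.7  109.1    0.    77.6 -130.2] 15.0 [-0.   0.7 -1.1]
```

View pics/w19.png

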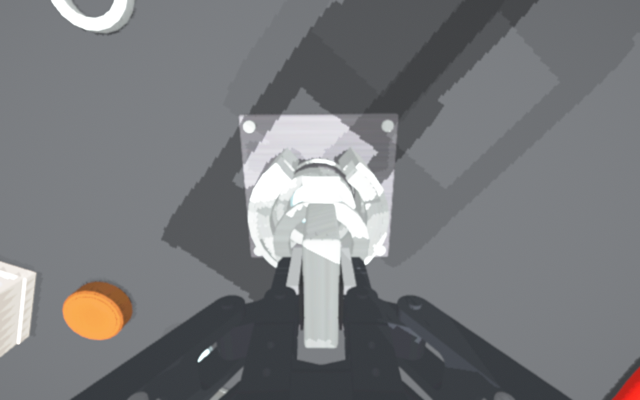

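Call:
jog_arm(plan=[[[0,0,0],[0,0,0.015],-1],[[0,0,0],[0,0,0.03],-1],[[0,0,0],[0,0,0.038],-1],[[0,0,0],[0,0,0.045],-1],[[0,0,0],[0,0,0.047],-1],[[0,0,0],[0,0,0.047],-1]])

```text
time: 21.48
tool_pos: [485.8, -33.3, 111.4]
tcp_rot: [-180.0, 0.0, -149.6]
ft_force: [0.6, -0.0, -0.7]
finger_gap: 15.2
```

```bash
python3 look.py w20
```

```text
21.475 [485.8 -33.3 111.4] [-1.7999e+02  1.0000e-02 -1.4964e+02] [ -10.    -3.8  111.5   -0.    72.3 -130.3] 15.2 [ 0.6 -0.  -0.7]
```

View pics/w20.png

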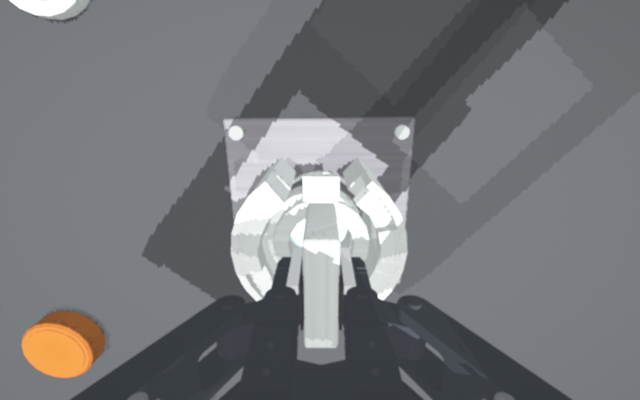

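Call:
jog_arm(plan=[[[0,0,0],[0,0,0.0025],-1],[[0,0,0],[0,0,0.0035],-1],[[0,0,0],[0,0,0.0035],-1],[[0,0,6],[0,0,0.0035],-1],[[0,0,12],[0,0,0.0035],-1],[[0,0,16],[0,0,0.0035],-1],[[0,0,16],[0,0,0.0035],-1]], force=80)

```text
time: 22.4
tool_pos: [486.0, -33.2, 108.1]
tcp_rot: [-180.0, 0.0, -165.6]
ft_force: [-0.3, 0.3, 1.1]
finger_gap: 14.7
```

Call:
jog_arm(plan=[[[0,0,6],[0,0,0.0006],-1],[[0,0,12],[0,0,0.0012],-1],[[0,0,18],[0,0,0.0018],-1],[[0,0,24],[0,0,0.0024],-1],[[0,0,30],[0,0,0.003],-1],[[0,0,30],[0,0,0.003],-1]])

```text
time: 23.15
tool_pos: [486.3, -33.3, 105.5]
tcp_rot: [180.0, 0.1, 164.5]
ft_force: [-0.3, -0.9, 3.5]
finger_gap: 15.0
```

```bash
python3 look.py w21; python3 -c "
from bench import *
print(sense()['wrist_torque'])"
```

```text
23.15 [486.3 -33.3 105.5] [1.7999e+02 8.0000e-02 1.6448e+02] [ -9.9  -3.3 111.7   0.   71.5 -84.4] 15.0 [-0.3 -0.9  3.5]
[ 0.06028759 -0.10437064 -0.07071983]
```

View pics/w21.png

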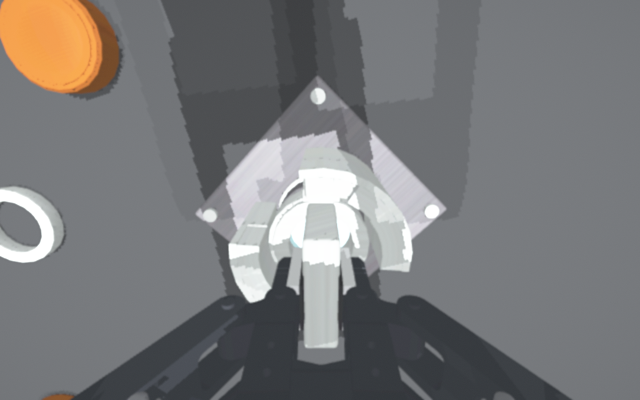

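Call:
jog_arm(plan=[[[0,0,6],[0,0,0.0006],-1],[[0,0,12],[0,0,0.0012],-1],[[0,0,18],[0,0,0.0012],-1],[[0,0,24],[0,0,0.0012],-1],[[0,0,29],[0,0,0.0012],-1],[[0,0,29],[0,0,0.0012],-1]])

```text
time: 23.95
tool_pos: [486.2, -33.3, 104.1]
tcp_rot: [180.0, 0.0, 135.5]
ft_force: [0.7, -0.1, 5.5]
finger_gap: 14.9
```

```bash
python3 look.py w22; python3 -c "
from bench import *
print(sense()['wrist_torque'])"
```

```text
23.95 [486.2 -33.3 104.1] [1.7996e+02 5.0000e-02 1.3554e+02] [ -9.9  -3.2 111.8   0.   71.4 -55.5] 14.9 [ 0.7 -0.1  5.5]
[ 0.00417955 -0.13023092 -0.11058146]
```

View pics/w22.png

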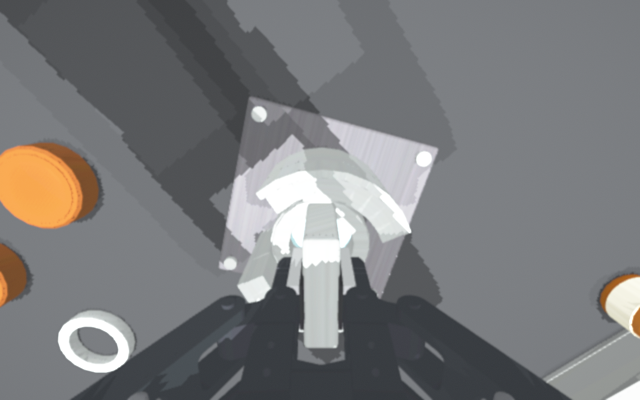

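Call:
jog_arm(plan=[[[0,0,3],[0,0,0],-1],[[0,0,6],[0,0,0],-1],[[0,0,7],[0,0,0],-1],[[0,0,7],[0,0,0],-1]])

```text
time: 24.5
tool_pos: [486.3, -33.1, 104.0]
tcp_rot: [180.0, 0.1, 128.5]
ft_force: [3.5, 0.8, 4.7]
finger_gap: 14.8
```

```bash
python3 -c "
from bench import *
s=sense();print(s['wrist_torque'],s['tcp_rot'],s['ft_force'])"
```

```text
[ 0.11190451 -0.48916732  1.4439336 ] [1.79952001e+02 6.05404156e-02 1.28549532e+02] [3.52714819 0.83663183 4.736749  ]
```

Wrist torque rose from about 0.1 to 1.4 N·m at about 82° of turn, so the ring is at the solid stop. Letting go and rising.

Call:
jog_arm(plan=[[[0,0,6],[0,0,0],0],[[0,0,6],[0,0,0],0.2],[[0,0,6],[0,0,0],0.2],[[0,0,6],[0,0,0],0.2],[[0,0,6],[0,0,-0.03],0.2],[[0,0,6],[0,0,-0.08],0.2],[[0,0,6],[0,0,-0.13],0.5],[[0,0,6],[0,0,-0.16],1],[[0,0,6],[0,0,-0.16],1],[[0,0,6],[0,0,-0.16],1]])

```text
time: 25.75
tool_pos: [485.3, -33.1, 262.6]
tcp_rot: [-179.9, -0.0, 122.4]
ft_force: [0.0, -0.2, -0.8]
finger_gap: 85.4
```

```bash
python3 look.py w23; python3 - <<'E'
from h import *
s,ci,p,d=load("w23"); P=cloud(ci,d); z=P[...,2]
D=np.hypot(P[...,0]-488,P[...,1]+33)
m=(D<45)&(z>109)&(z<126); q=P[m][:,:2].astype(np.float32); r=cv2.minAreaRect(q); print("bar top z",np.median(z[m]),r)
Q=P[m]; A=np.c_[Q[:,:2]-Q[:,:2].mean(0),np.ones(len(Q))]; print(np.linalg.lstsq(A,Q[:,2],rcond=None)[0].round(3),len(Q))
m=(D>36)&(D<49)&(z>72)&(z<90); print("rim z",np.median(z[m]))
cv2.imwrite('pics/w23c.png',cv2.resize(p[90:270,200:440],(800,600),interpolation=cv2.INTER_CUBIC))
E
```

```text
25.75 [485.3 -33.1 262.6] [-1.7995e+02 -5.0000e-02  1.2239e+02] [ -9.9 -10.6 101.6   0.   89.2 -42.3] 85.4 [ 0.  -0.2 -0.8]
bar top z 116.86710179368339 ((487.0232849121094, -32.31381607055664), (15.998144149780273, 55.7082405090332), 40.800350189208984)
[-4.00000e-03 -1.90000e-02  1.16727e+02] 1000
rim z 80.70757702448188
```

View pics/w23.png

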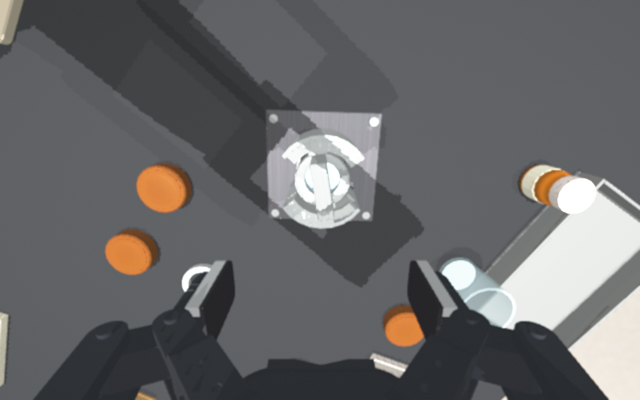

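View pics/w23c.png

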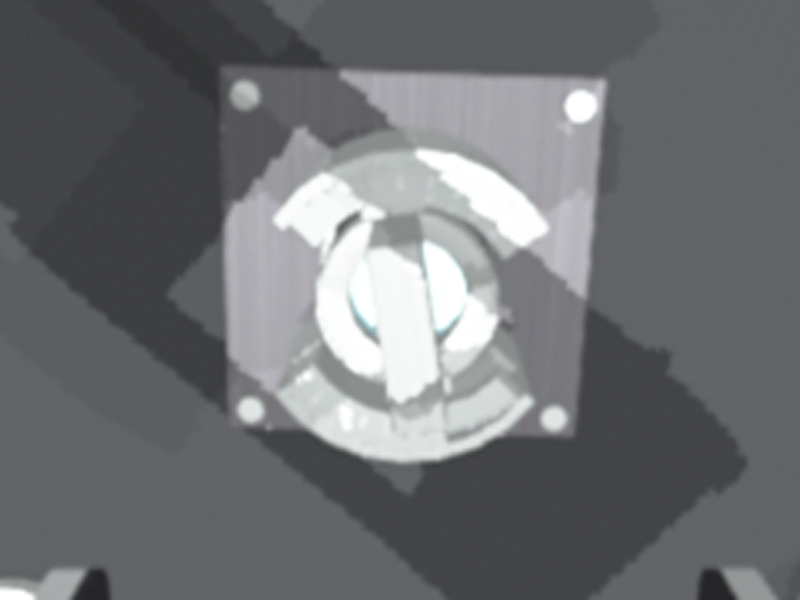

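```bash
python3 - <<'E'
from bench import *
from h import *
ci=camera_info("top"); p,d=snapshot("top"); cv2.imwrite("pics/topend.png",p); P=cloud(ci,d)
for k,(u,v) in dict(B=(427,243),jar=(283,125),beaker=(346,122)).items():
    Q=P[v-20:v+21,u-20:u+21].reshape(-1,3); t=np.nanpercentile(Q[:,2],99.5); hi=Q[Q[:,2]>t-6]; print(k,((np.nanmin(hi,0)+np.nanmax(hi,0))/2).round(1))
print(hand_in())
E
```

```text
B [ 435.3 -269.1   13.3]
jar [504.2  21.6 658.8]
beaker [503.2 -34.2 653.5]
the job is handed in; nothing more can be done
None
```

The optics barrel is assembled and handed in at about 26 s of the 72 s allowed. `hand_in()` gives no verdict, so what follows is my own checking.

**What I did**
- **Lens:** I put it flat in the barrel with the fingers down the two slots, and let go. The wrist camera showed it within 1 mm of the axis.
- **Thick spacer:** I told it from the thin one by its measured height of 22–24 mm. It rubbed the barrel wall at about 8 N on the way in, so I backed it off about 2 mm. It then dropped freely and lay flat on the lens, with its top reading 62–64 mm.
- **Retaining ring:** I set it with its lugs in the slots and turned it clockwise until the wrist torque rose to about 1.4 N·m. That was after about 82° of wrist turn, at the solid stop. Then I let go.

**Last checks**
- **Ring angle:** The grip bar stands 79° (1.39 rad) from the slot axis.
- **Ring height:** The bar top reads 116.9 mm, about 118 mm after correcting for the rim reading 1.3 mm low. That puts the underside at about 60 mm, which matches the ring being fully down and implies the floor is pressed about 4 mm.
- **Ring position:** It is flat to about 0.02 rad and about 1 mm off the axis. The gripper is clear and open above it.
- **Thin spacer:** Within 1 mm of where it started.

**Not fully confirmed**
- **Jar and beaker:** In the last top view the arm hid them, so their final readings (about 650 mm high) are of the arm. They look upright in the last wrist picture, and I felt no unexpected contact.
- **Screwdriver and spanner:** I did not re-measure them.
- **Camera agreement:** The cameras disagreed on positions by 2–3 mm, which I worked around with same-camera comparisons and contact force.

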